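# Probe the sensor sleeves and slide the open one into the nest

### The job

Two of the three flanged sleeves are closed at the foot and one is open right through, though they look alike: take the gauge pin from its stand and probe the bores to find the one that lets the pin down to the bench. With the pin in its bore, slide that sleeve along the bench into the U-shaped locating nest until it is fully home behind the spring plungers, and leave the pin standing in it. Leave the two closed sleeves standing where they are, and touch the sleeves only with the pin, never with the gripper.

Things in the scene. Friction and masses are not known exactly. Their poses are not given: they have to be found in the camera images.
- pin: steel gauge pin, 60 g, upright in the stand's middle hole at the start, tip 6 mm above the bench. Origin: middle of the tip (lower end), z up along the pin. Shank 9 mm across up to 62 mm from the tip, tapering to 3 mm over its last 8 mm; above it a round dark grooved handle, 14 mm across, to 102 mm. Standing free in a sleeve it leans up to about 0.1 rad.
- pin_grip (a point): centre of the gauge pin's round handle (14 mm across, 40 mm long), 82 mm above its tip; axes as the pin's
- stand: fixed grey block of the gauge set, 56 x 100 mm, 36 mm high; origin: centre of the underside, y along its length. The gauge pin stands in the middle hole (10.5 mm across, 30 mm deep); two thin pins without handle, 28 mm to either side along y, rise to 50 mm above the bench and stay there.
- sleeve_1: one of three look-alike loose steel sleeves, upright; origin: centre of underside, z up. Flange 56 mm across, 8 high; body 34 across; 44 mm high in all. Central bore 12 mm across, chamfered to 15 at the top. In the open one (changes each start) a pin reaches the bench; in the other two a plug stops it 16 mm above the bench. About 300 g; push gently or it rocks.
- sleeve_2: one of three look-alike loose steel sleeves, upright; origin: centre of underside, z up. Flange 56 mm across, 8 high; body 34 across; 44 mm high in all. Central bore 12 mm across, chamfered to 15 at the top. In the open one (changes each start) a pin reaches the bench; in the other two a plug stops it 16 mm above the bench. About 300 g; push gently or it rocks.
- sleeve_3: one of three look-alike loose steel sleeves, upright; origin: centre of underside, z up. Flange 56 mm across, 8 high; body 34 across; 44 mm high in all. Central bore 12 mm across, chamfered to 15 at the top. In the open one (changes each start) a pin reaches the bench; in the other two a plug stops it 16 mm above the bench. About 300 g; push gently or it rocks.
- nest: fixed dark steel U-shaped nest, 102 x 100 mm, 16 high, no floor. Origin on the bench: centre of a sleeve fully home (it stops 0 to 2 mm further on, +x). Pocket 60 mm wide along x, end half-round; mouth faces -x, 54 mm from the origin, flared to 78 mm: enter towards +x. Spring plungers in both walls, 13 mm before the origin, stick out 5 mm and give way to about 5 N. Bench between nest and sleeves is clear.
Mind the look-alikes: they are no part of the job. Leave any pink or yellow look-alike of the nest alone.

How it is judged:
On the way:
1. the pin has been let down through the open sleeve's bore to the bench, where that sleeve stood (moved less than 30 mm) (((height (world z) of pin below 0.009 m and horizontal distance between pin and sleeve_1 below 0.009 m and angle between pin's own z axis and vertical below 0.2 rad and distance of sleeve_1 from where it was at the start of the episode below 0.03 m) or (height (world z) of pin below 0.009 m and horizontal distance between pin and sleeve_2 below 0.009 m and angle between pin's own z axis and vertical below 0.2 rad and distance of sleeve_2 from where it was at the start of the episode below 0.03 m) or (height (world z) of pin below 0.009 m and horizontal distance between pin and sleeve_3 below 0.009 m and angle between pin's own z axis and vertical below 0.2 rad and distance of sleeve_3 from where it was at the start of the episode below 0.03 m))), for 0.05 s.
At the end, for the whole second after the job is handed in: The open sleeve stands upright on the bench within 5 mm of the nest's home point; the gauge pin stands released and at rest in its bore, tip within 9 mm of the bench and of the sleeve's axis and leaning less than 0.2 rad; the two closed sleeves stand upright within 25 mm of where they stood (((height (world z) of pin below 0.009 m and horizontal distance between pin and sleeve_1 below 0.009 m and angle between pin's own z axis and vertical below 0.2 rad and horizontal distance between sleeve_1 and nest below 0.005 m and height (world z) of sleeve_1 below 0.006 m and angle between each of sleeve_1, sleeve_2, sleeve_3's own z axis and vertical below 0.06 rad and linear speed of sleeve_1 below 0.01 m/s and linear speed of pin below 0.02 m/s and distance of each of sleeve_2, sleeve_3 from where it was at the start of the episode below 0.025 m) or (height (world z) of pin below 0.009 m and horizontal distance between pin and sleeve_2 below 0.009 m and angle between pin's own z axis and vertical below 0.2 rad and horizontal distance between sleeve_2 and nest below 0.005 m and height (world z) of sleeve_2 below 0.006 m and angle between each of sleeve_2, sleeve_1, sleeve_3's own z axis and vertical below 0.06 rad and linear speed of sleeve_2 below 0.01 m/s and linear speed of pin below 0.02 m/s and distance of each of sleeve_1, sleeve_3 from where it was at the start of the episode below 0.025 m) or (height (world z) of pin below 0.009 m and horizontal distance between pin and sleeve_3 below 0.009 m and angle between pin's own z axis and vertical below 0.2 rad and horizontal distance between sleeve_3 and nest below 0.005 m and height (world z) of sleeve_3 below 0.006 m and angle between each of sleeve_3, sleeve_1, sleeve_2's own z axis and vertical below 0.06 rad and linear speed of sleeve_3 below 0.01 m/s and linear speed of pin below 0.02 m/s and distance of each of sleeve_1, sleeve_2 from where it was at the start of the episode below 0.025 m))); the robot touches nothing.
It fails at once if the gripper itself presses on a sleeve with more than 3 N (contact force between any of the arm, the fingers and sleeve_1 above 3 N or contact force between any of the arm, the fingers and sleeve_2 above 3 N or contact force between any of the arm, the fingers and sleeve_3 above 3 N).
It fails at once if a sleeve is lifted more than 15 mm off the bench or tipped by more than 0.35 rad (height (world z) of any of sleeve_1, sleeve_2, sleeve_3 above 0.015 m or angle between any of sleeve_1, sleeve_2, sleeve_3's own z axis and vertical above 0.35 rad).
It also fails if it takes over 69 s, if anything falls off the work surface, if the arm or the gripper's body presses on something with over 40 N, if the wrist force passes 120 N, or if a joint passes its speed limit or range.

### The arm

A 6-joint arm with a two-finger parallel gripper is mounted at the origin on a cart in front of the work surface, level with it; the furniture and walls round the work are solid. World frame = base frame: x ahead of the robot, y to its left, z up, the work surface at z = 0. Lengths are in m, angles in rad, forces in N, time in s.
With the tool pointing down it reaches from about 0.35 to 0.975 m from the base axis. Payload 4.9 kg.
Tool frame: the origin (TCP) lies midway between the tips of the shut fingers; the grasp point (between the pads) lies 19 mm behind it; x points along the fingers, z is the direction in which the jaws open and shut, and the axes are right-handed (so a half turn about x gives the same grasp; the last joint's range is limited). The gripper opens to 85 mm and grips with 20 to 120 N. Pads are 22 mm wide; open, the fingers measure 114 mm over their backs; the gripper's body (76 mm by 85 mm) begins 54 mm behind the grasp point. The pads swing forward as they close: fully open they stand 13 mm farther back than shut.
Start: joints at [1.14, 0.053, 1.613, -0, 1.476, -0.119], TCP at [0.192, 0.595, 0.231] pointing down, gripper open.
Joint ranges: [-3.01, 3.01], [-1.01, 2.22], [0.06, 2.58], [-1.02, 4.17], [0.09, 2.62], [-3.14, 3.14]. Speed limits (rad/s): [2.57, 2.57, 3.14, 3.14, 3.14, 3.14].

### API

Orientations are given as a unit quaternion [w, x, y, z].
In Python, from plant import state, cams, workorder, nets gives the robot as it stands.
- The arm moves only by the tool play_rows, never from a script. Its argument "motion" is a list of rows, each a list of 3 entries, a list of its own where there are three numbers: the closure, from -1 (fully open) to 1 (shut), then the shift along the world's x, y, z in m, then the turn about the world's z in rad. A call has 1 to 5 rows; each row is the pose to reach, as a shift and turn from the pose commanded when the call began; what a row does not reach only later rows make up. A row lasts 1/10 s, in which the tool goes at most 50 mm and 8.59 degrees, less where a joint would pass 70% of its speed; a pose out of reach is approached as far as the arm can. A call with a gripper value outside its range is refused whole. The fingers move at their own pace and stop on an object; the grip force is fixed at half the most. Time passes only in rows, so rows that repeat a pose let the fingers close. It gives the time, the measured TCP pose, the force and the opening at its end, in the units of the state.
- state(): the state, without advancing time (a new reading comes with each control period).
- cams.grab_frame(name): name is "side" or "top"; returns (picture, depth): 420x560x3 uint8, red, green, blue; 420x560 float32, m along the optical axis (not along the pixel's ray), 0 where there is no reading.
- cams.camera_info(name): a dict with "K" (3x3 intrinsics, pixels), "rvec" (rotation vector, rad) and "tvec" (3), from world to camera coordinates, as OpenCV has them. Camera axes: x right, y down, z forward; pixel columns grow to the right and rows downward; lengths in m; the calibration is good to about 2 mm. A picture is of the moment at which its call begins. camera_info takes no time and is no camera call.
- workorder.job_done(): hands the job in, once; it reports no verdict.
Trained networks look in the newest picture that a camera, given by its name, has taken for a name from the list of things; names that differ only in an ending like _2 or _b are one class to them, and where a whole thing is asked for, a point or a joint stands for the part that bears it (a point fixed in the world has none). Each returns a list of dicts, best first, with "score" (0 to 1); they miss things now and then, are a little off and sometimes report something else, mostly with a low value. They report only what shows in the picture. A call takes as long as a camera call. They do not tell look-alikes from the thing itself.
- nets.recognise(camera, target): "at" ([x, y, z] in m, in world coordinates, good to about 4 mm: the middle of the surface that is visible of it).
- nets.landmark_of(camera, target): "at" ([x, y, z] in m, in world coordinates, good to about 4 mm: a listed point, or the origin of a listed thing).
The state is a dict: "time": time; "joint_pos": joint angles; "joint_vel": joint speeds; "joint_efforts": joint torques, N m; "tool_pos": TCP position; "tool_rot": TCP orientation; "contact_force": force on the tool from outside, world axes, zero at the start; "ft_torque": the same for the moment, N m; "gripper_width": opening from 0.0 (shut) to 1.0 (fully open).
Only numpy, scipy, OpenCV 4.12 (cv2) and the standard library are available. Lean on these libraries where they do the work, as an engineer would, in place of code of your own. Each camera call takes 0.05 s, during which the arm holds its last target.

## Working session

There is one attempt and no reset: what is moved stays moved. The work goes in short steps, Python scripts to look and compute and a tool call to move; the robot and the scene stay as the last step left them, time stands still between calls to the robot, and variables do not carry over. Pictures are saved under pics/ and viewed, and the job is handed in when it is done.

Besides the shell and the picture viewer there is one more tool, called as a command line: name --argument value ..., lists and objects as JSON in quotes. play_rows: Moves the arm, as the interface text tells. Its arguments: {"type":"object","properties":{"motion":{"type":"array","items":{"type":"array"}}},"required":["motion"]}

```bash
ls; mkdir -p pics; python3 - <<'E'
from plant import state,cams,workorder,nets
import cv2,numpy as np
s=state();print(s)
for n in("top","side"):
    im,d=cams.grab_frame(n);cv2.imwrite(f"pics/{n}0.png",im[:,:,::-1]);np.save(f"pics/{n}0d.npy",d)
    i=cams.camera_info(n);print(n,i)
    for t in("pin","pin_grip","stand","sleeve_1","nest"):
        print(n,t,[(np.round(r["at"],4).tolist(),round(r["score"],2)) for r in nets.landmark_of(n,t)])
E
```

```text
pics
{'time': 0.0, 'joint_pos': array([ 1.14002327e+00,  5.33517735e-02,  1.61429776e+00, -1.33164381e-06,
        1.47597805e+00, -1.19023269e-01]), 'joint_vel': array([ 0.00267637, -0.00187018,  0.00063074,  0.00034399, -0.00034603,
       -0.00031656]), 'joint_efforts': array([ 1.64240964e-04, -3.93683481e+01, -3.70174563e+01, -1.29290979e-04,
        7.23894249e-03,  5.08069533e-07]), 'tool_pos': array([0.19145651, 0.59430343, 0.23006392]), 'tool_rot': array([ 0.57093245, -0.41666758,  0.57218744,  0.4159637 ]), 'contact_force': array([-1.05936113, -0.43460439,  0.17730511]), 'ft_torque': array([-0.02961695, -0.00267826,  0.01498606]), 'gripper_width': 1.0006243561561812}
top {'K': array([[394.44100866,   0.        , 273.85933026],
       [  0.        , 394.44100866, 210.63947711],
       [  0.        ,   0.        ,   1.        ]]), 'rvec': array([ 2.11000304, -2.10693232,  0.19328359]), 'tvec': array([-0.07854748,  0.54574969,  0.98665729])}
top pin [([0.482, 0.2231, 0.0079], 0.54), ([0.4726, 0.2183, -0.0022], 0.51)]
top pin_grip [([0.4808, 0.2284, 0.0875], 0.61), ([0.5792, -0.
[... 245 characters left out ...]
, 0.0021], 0.91), ([0.4337, -0.3075, -0.0005], 0.82)]
side {'K': array([[432.06638073,   0.        , 279.55028714],
       [  0.        , 432.06638073, 208.20084152],
       [  0.        ,   0.        ,   1.        ]]), 'rvec': array([ 0.19217647, -2.76170918,  1.3912286 ]), 'tvec': array([0.53915422, 0.14645723, 1.163107  ])}
side pin [([0.4794, 0.2289, 0.0058], 0.55)]
side pin_grip [([0.4787, 0.2209, 0.0883], 0.41)]
side stand [([0.4793, 0.2238, -0.0008], 0.8)]
side sleeve_1 [([0.6187, 0.0915, -0.0], 0.78), ([0.4397, 0.0327, 0.0012], 0.63), ([0.5416, 0.0886, -0.0003], 0.58)]
side nest [([0.5793, -0.2051, 0.0031], 0.86), ([0.5647, -0.4234, 0.0019], 0.61), ([0.4332, -0.3068, -0.0005], 0.56)]
```

View pics/top0.png

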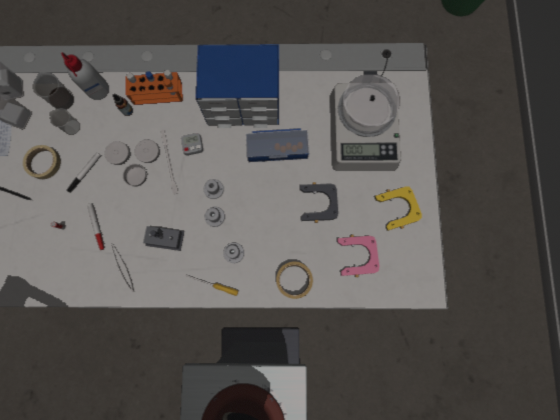

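View pics/side0.png

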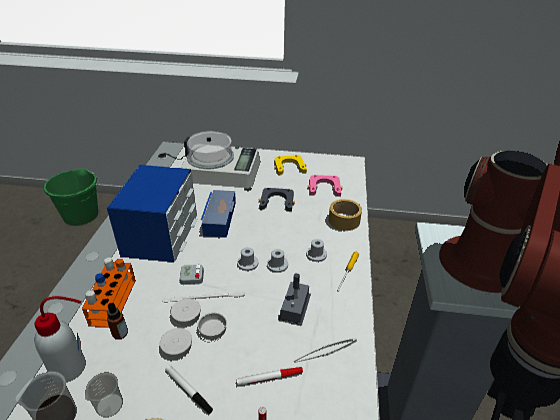

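```bash
cat > h.py <<'E'
import numpy as np,cv2
from plant import cams
def cam(n):
    i=cams.camera_info(n);R=cv2.Rodrigues(np.array(i["rvec"]))[0];return np.array(i["K"]),R,np.array(i["tvec"]).ravel()
def cloud(n,d):
    K,R,t=cam(n);v,u=np.mgrid[0:d.shape[0],0:d.shape[1]]
    P=np.stack([(u-K[0,2])/K[0,0]*d,(v-K[1,2])/K[1,1]*d,d],-1)
    return (P-t)@R
def at_z(n,uv,z):
    K,R,t=cam(n);uv=np.atleast_2d(uv).astype(float)
    r=np.c_[(uv-[K[0,2],K[1,2]])/[K[0,0],K[1,1]],np.ones(len(uv))]@R
    c=-R.T@t;return c+r*((z-c[2])/r[:,2])[:,None]
def proj(n,P):
    i=cams.camera_info(n);return cv2.projectPoints(np.atleast_2d(P).astype(float),np.array(i["rvec"]),np.array(i["tvec"]),np.array(i["K"]),None)[0].reshape(-1,2)
E
python3 - <<'E'
from h import *
from plant import state
from scipy.spatial.transform import Rotation as Ro
s=state();q=s["tool_rot"];print(Ro.from_quat([q[1],q[2],q[3],q[0]]).as_matrix().round(3))
im=cv2.imread("pics/top0.png");d=np.load("pics/top0d.npy");P=cloud("top",d)
print("bench z",np.median(P[260:300,330:420,2]))
for x,y in((.618,.091),(.541,.087),(.440,.033),(.48,.225)):
    m=(np.hypot(P[...,0]-x,P[...,1]-y)<.06)
    for lo,hi in((.003,.015),(.036,.05),(.06,.12)):
        mm=m&(P[...,2]>lo)&(P[...,2]<hi)
        if mm.sum():
            p=P[mm];print((x,y),(lo,hi),mm.sum(),p.mean(0).round(4),((p.max(0)+p.min(0))/2).round(4),np.ptp(p,axis=0).round(3))
m=(abs(P[...,0]-.58)<.09)&(abs(P[...,1]+.205)<.09)&(P[...,2]>.009)&(P[...,2]<.025)
g=cv2.cvtColor(im,6)
m2=np.zeros_like(g);m2[165:240,285:350]=(g[165:240,285:350]<130)
for mm in(m,m2>0):
    c=np.argwhere(mm)[:,::-1];w=at_z("top",c,.016)[:,:2];r=cv2.minAreaRect(w.astype(np.float32)*1000);print(len(c),r)
c=im[170:235,180:350];cv2.imwrite("pics/c.png",cv2.resize(im[165:240,285:350],None,fx=8,fy=8,interpolation=2))
cv2.imwrite("pics/c2.png",cv2.resize(im[170:270,140:260],None,fx=6,fy=6,interpolation=2))
E
```

```text
[[ 0.    -0.952  0.307]
 [ 0.     0.307  0.952]
 [-1.     0.     0.   ]]
bench z 0.000597630356879796
(0.618, 0.091) (0.003, 0.015) 319 [0.6136 0.0901 0.0066] [0.6183 0.0913 0.0088] [0.117 0.118 0.011]
(0.618, 0.091) (0.036, 0.05) 115 [0.618  0.093  0.0439] [0.6186 0.0932 0.0431] [0.034 0.033 0.012]
(0.541, 0.087) (0.003, 0.015) 312 [0.5456 0.0849 0.007 ] [0.5414 0.0853 0.0089] [0.118 0.11  0.012]
(0.541, 0.087) (0.036, 0.05) 118 [0.5392 0.0881 0.044 ] [0.5392 0.0877 0.0426] [0.033 0.032 0.012]
(0.44, 0.033) (0.003, 0.015) 300 [0.4384 0.0317 0.0068] [0.4393 0.0339 0.009 ] [0.114 0.115 0.012]
(0.44, 0.033) (0.036, 0.05) 121 [0.4402 0.033  0.0443] [0.4405 0.0331 0.0442] [0.032 0.034 0.011]
(0.48, 0.225) (0.003, 0.015) 187 [0.4743 0.2099 0.0057] [0.4788 0.2243 0.009 ] [0.113 0.115 0.012]
(0.48, 0.225) (0.036, 0.05) 303 [0.4789 0.2225 0.0382] [0.4805 0.2229 0.0429] [0.054 0.091 0.014]
(0.48, 0.225) (0.06, 0.12) 52 [0.4788 0.2215 0.0966] [0.4797 0.2233 0.0857] [0.013 0.014 0.051]
789 ((597.1531372070312, -222.77743530273438), (147.08432006835938, 150.42315673828125), 2.919032573699951)
1154 ((581.4251708984375, -213.98110961914062), (138.08010864257812, 209.25143432617188), 88.0201416015625)
```

View pics/c.png

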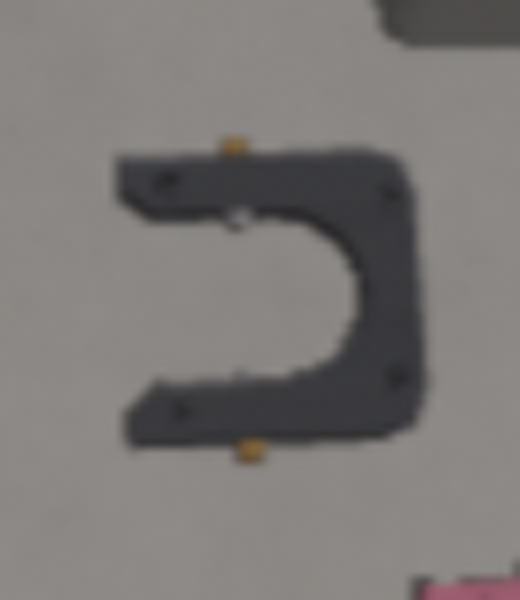

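View pics/c2.png

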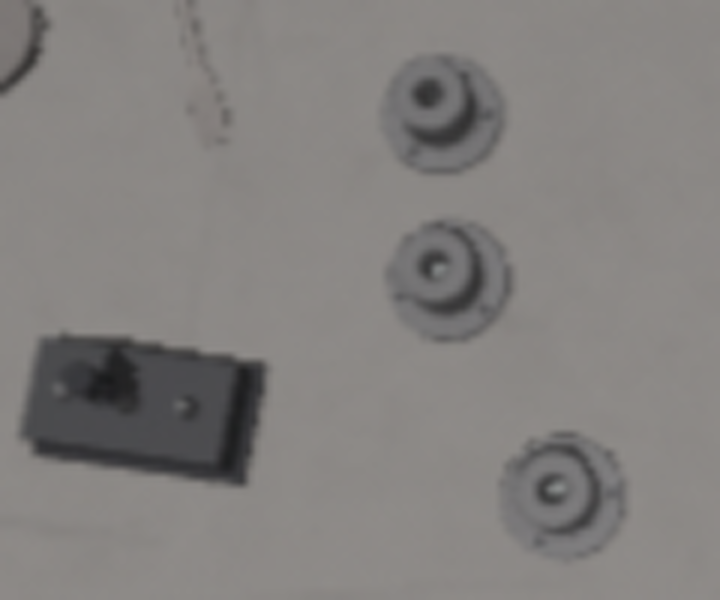

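```bash
python3 - <<'E'
from h import *
im=cv2.imread("pics/top0.png").astype(int);d=np.load("pics/top0d.npy");P=cloud("top",d)
for x,y in((.618,.093),(.539,.088),(.440,.033)):
    u,v=np.round(proj("top",[x,y,.044])[0]).astype(int);print(u,v);print((P[v-4:v+5,u-4:u+5,2]*1000).round().astype(int));print(im[v-4:v+5,u-4:u+5,1])
g=im[...,1];m=np.zeros(g.shape,np.uint8);m[178:226,296:342]=g[178:226,296:342]<95
n,l,st,_=cv2.connectedComponentsWithStats(m);k=1+st[1:,4].argmax();print(st[k])
mk=l==k
# model-fit: top surface silhouette at z=.016 ; simple IoU optimise
w=at_z("top",np.argwhere(np.ones((60,60)))+[290,172],.016)[:,:2]
uv=np.argwhere(np.ones((60,60)))+[290,172];M=mk[uv[:,1],uv[:,0]]
from scipy.optimize import minimize
def model(p,soft=.0012):
    c,s_=np.cos(p[2]),np.sin(p[2]);dx=w-p[:2];X=dx@[c,s_];Y=dx@[-s_,c]
    x0,x1=-.054,p[3]
    outer=np.minimum(np.minimum(X-x0,x1-X),.050-abs(Y))
    half=np.where(X<-.042,.030+(-.042-X)*9/12,.030)
    inn=np.where(X<0,half-abs(Y),.0305-np.hypot(X,Y))
    return 1/(1+np.exp(-np.minimum(outer,-inn)/soft))
f=lambda p:((model(p)-M)**2).sum()
best=min((minimize(f,[.58+a,-.205+b,-np.pi/2+t,.048],method="Nelder-Mead",options=dict(maxiter=2000,xatol=1e-5,fatol=1e-3,initial_simplex=np.array([[.58+a,-.205+b,-np.pi/2+t,.048]]*5)+np.vstack([np.zeros(4),np.diag([.004,.004,.08,.003])]))) for a in(-.003,.003) for b in(-.004,.004) for t in(-.05,.05)),key=lambda r:r.fun)
print(best.x,best.fun,M.sum())
# plunger brass screws
hsv=im[...,2]-im[...,0];b=np.argwhere(hsv[178:226,296:342]>25);
B=(b+[178,296])[:,::-1];c=B[:,1]<203
for s in(B[c],B[~c]):
    if len(s):print("brass",s.mean(0),at_z("top",s.mean(0),.008))
E
```

```text
211 185
[[  45   45   44   44   45   44   48   42   44]
 [  40   48   47   43   44   44   46   45   46]
 [  44   44   46   44   43   42   44   46   48]
 [  46   42   39   33   33   35   41   44   42]
 [  44   45   38   27   21   22   45 1074   45]
 [  46   45   31   21   14   10   42   47   40]
 [  49   50   38   21    4   45   44   45   47]
 [  46   48   41   44   43   44   44   46   44]
 [  45   46   43   44   45   46   44   45   43]]
[[118 115 116 117 116 115 114 110 104]
 [115 116 116 112 111 112 114 114 110]
 [116 115 103  85  77  81 101 113 114]
 [115 105  81  64  60  63  86 107 114]
 [116  96  64  53  57  61  75 103 115]
 [115 102  72  53  57  67  85 107 116]
 [116 111  92  69  64  82 103 114 116]
 [115 116 112 107 106 110 115 116 113]
 [112 114 115 114 116 116 116 111  96]]
212 214
[[  49   45   46   43   48   44   42   45   46]
 [1074   44   41   44   47   46   41   42   44]
 [  46   44   43   39   34   37   43   48   42]
 [  45   44   40   31   24   18   40   48   48]
 [  46   41   33   23   16   20   44   46   48]
 [  44   44   36   13   15   17   45   48   45]
 [  47   44
[... 627 characters left out ...]
 15 15 14 40 43]
 [47 45 45 23 17 16 16 49 45]
 [45 43 45 42 16 19 41 44 44]
 [44 47 45 43 44 44 47 44 40]
 [44 43 44 46 46 45 42 46 46]]
[[ 94 109 118 121 120 121 121 121 118]
 [107 118 121 118 114 113 116 120 120]
 [114 119 115  95  79  80  92 110 119]
 [119 117  96  71  74 103 116 112 115]
 [119 118  89  67 110 135 137 114 112]
 [120 118  91  62  79  92  94 101 115]
 [119 119 106  80  68  70  85 109 120]
 [118 121 119 112 107 107 113 120 123]
 [115 120 122 121 120 120 122 122 119]]
[300 183  38  40 799]
[ 0.57841395 -0.19851821 -1.52676674  0.0512796 ] 76.2574347473455 799
brass [314.  182.5] [[ 0.63537119 -0.18882422  0.008     ]]
brass [316. 221.] [[ 0.52622708 -0.19243346  0.008     ]]
```

play_rows --motion '[[-1,[0.287,-0.372,-0.03],0.35],[-1,[0.287,-0.372,-0.03],0.35],[-1,[0.287,-0.372,-0.03],0.35],[-1,[0.287,-0.372,-0.03],0.35],[-1,[0.287,-0.372,-0.03],0.35]]'

```text
time: 1.1
tool_pos: [0.3432, 0.3983, 0.2157]
tool_rot: [-0.491, 0.51, -0.49, -0.51]
contact_force: [0.7, 0.8, 0.4]
gripper_width: 1.002
```

play_rows --motion '[[-1,[0.135,-0.175,-0.04],0],[-1,[0.135,-0.175,-0.04],0],[-1,[0.135,-0.175,-0.04],0],[-1,[0.135,-0.175,-0.04],0],[-1,[0.135,-0.175,-0.04],0]]'

```text
time: 1.6
tool_pos: [0.4788, 0.2217, 0.175]
tool_rot: [-0.491, 0.509, -0.491, -0.508]
contact_force: [0.2, 0.6, 1.0]
gripper_width: 1.001
```

play_rows --motion '[[-1,[0,0,0],0],[-1,[0,0,0],0]]'

```text
time: 1.8
tool_pos: [0.4773, 0.2247, 0.1756]
tool_rot: [0.491, -0.509, 0.491, 0.509]
contact_force: [0.2, 0.6, 0.1]
gripper_width: 1.004
```

play_rows --motion '[[-1,[0.0015,-0.002,-0.04],0],[-1,[0.0015,-0.002,-0.08],0],[-1,[0.0015,-0.002,-0.106],0],[-1,[0.0015,-0.002,-0.106],0]]'

```text
time: 2.2
tool_pos: [0.4747, 0.2231, 0.0654]
tool_rot: [0.487, -0.508, 0.492, 0.512]
contact_force: [-1.0, -0.1, -0.0]
gripper_width: 1.001
```

```bash
python3 - <<'E'
from h import *
im,d=cams.grab_frame("side");cv2.imwrite("pics/s1.png",cv2.resize(im[200:360,200:400,::-1],None,fx=4,fy=3.7,interpolation=2))
E
```

```text
(no output)
```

View pics/s1.png

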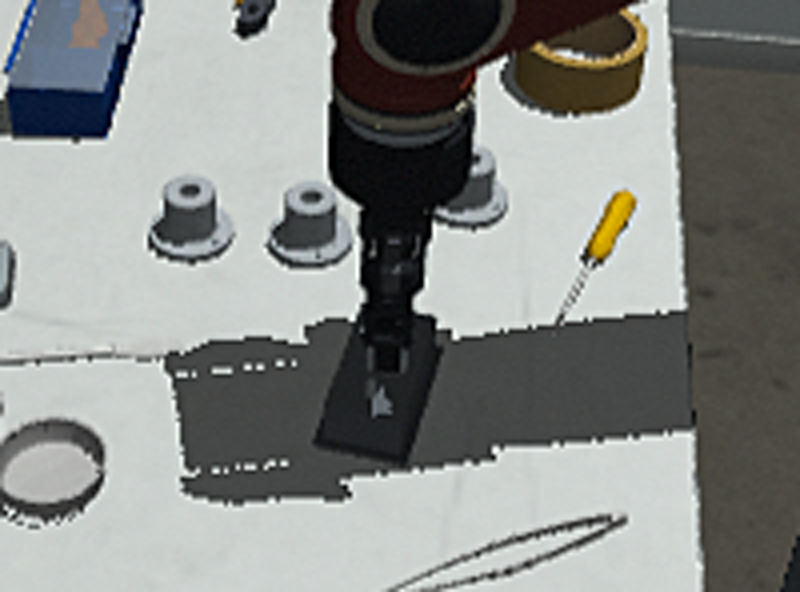

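play_rows --motion '[[-1,[0,0,0],0],[0.3,[0,0,0],0]]'

```text
time: 2.45
tool_pos: [0.4804, 0.2238, 0.0723]
tool_rot: [-0.492, 0.51, -0.489, -0.509]
contact_force: [0.3, 0.7, 0.4]
gripper_width: 0.856
```

play_rows --motion '[[1,[0,0,-0.002],0],[1,[0,0,-0.002],0],[1,[0,0,-0.002],0],[1,[0,0,-0.002],0],[1,[0,0,-0.002],0]]'

```text
time: 2.95
tool_pos: [0.4791, 0.2229, 0.0679]
tool_rot: [-0.491, 0.509, -0.49, -0.509]
contact_force: [0.9, -0.4, 1.9]
gripper_width: 0.149
```

play_rows --motion '[[1,[0,0,0],0],[1,[0,0,0],0],[1,[0,0,0],0]]'

```text
time: 3.25
tool_pos: [0.479, 0.2229, 0.0679]
tool_rot: [-0.491, 0.51, -0.49, -0.509]
contact_force: [-0.0, 0.3, 2.9]
gripper_width: 0.14
```

play_rows --motion '[[1,[0,0,0.02],0],[1,[0,0,0.05],0],[1,[0,0,0.075],0],[1,[0,0,0.075],0],[1,[0,0,0.075],0]]'

```text
time: 3.75
tool_pos: [0.4787, 0.2227, 0.1423]
tool_rot: [-0.49, 0.509, -0.49, -0.509]
contact_force: [0.4, -0.9, -1.1]
gripper_width: 0.151
```

play_rows --motion '[[1,[0.035,-0.033,0],0],[1,[0.07,-0.065,0],0],[1,[0.105,-0.1,0],0],[1,[0.139,-0.1305,0],0],[1,[0.139,-0.1305,0],0]]'

```text
time: 4.25
tool_pos: [0.6195, 0.0883, 0.1398]
tool_rot: [0.491, -0.508, 0.493, 0.509]
contact_force: [-0.6, 0.7, -0.4]
gripper_width: 0.143
```

play_rows --motion '[[1,[0,0,0],0],[1,[0,0,0],0],[1,[0,0,0],0]]'

```text
time: 4.55
tool_pos: [0.6165, 0.0933, 0.1417]
tool_rot: [0.49, -0.509, 0.49, 0.51]
contact_force: [-0.0, 0.2, 0.0]
gripper_width: 0.145
```

```bash
python3 - <<'E'
from h import *
from plant import nets,state
s=state();T=s["tool_pos"];print(T,s["contact_force"])
for n in("side","top"):
    im,d=cams.grab_frame(n)
    for t in("pin","sleeve_1"):
        print(n,t,[(np.round(r["at"],4).tolist(),round(r["score"],2)) for r in nets.landmark_of(n,t)])
    u,v=proj(n,[.618,.092,.06])[0].astype(int)
    c=im[v-50:v+50,u-65:u+65,::-1];cv2.imwrite(f"pics/{n}2.png",cv2.resize(c,None,fx=5,fy=5,interpolation=2));print(u,v,proj(n,[[T[0],T[1],T[2]-.062],[.618,.0925,.044]]))
E
```

```text
[0.61648422 0.09334531 0.14168619] [-0.04691841  0.1616902   0.04833166]
side pin [([0.6144, 0.096, 0.0789], 0.43)]
side sleeve_1 [([0.5412, 0.0869, -0.0003], 0.93), ([0.6168, 0.0886, -0.0016], 0.91), ([0.4385, 0.0306, 0.0024], 0.86)]
246 245 [[247.01446909 240.16756895]
 [246.88343675 250.33140636]]
top pin []
top sleeve_1 [([0.4398, 0.0324, 0.0009], 0.82), ([0.6163, 0.0917, -0.0006], 0.58), ([0.5382, 0.0861, 0.0003], 0.53)]
210 183 [[208.43325639 182.27733804]
 [211.13132089 185.28344582]]
```

View pics/side2.png

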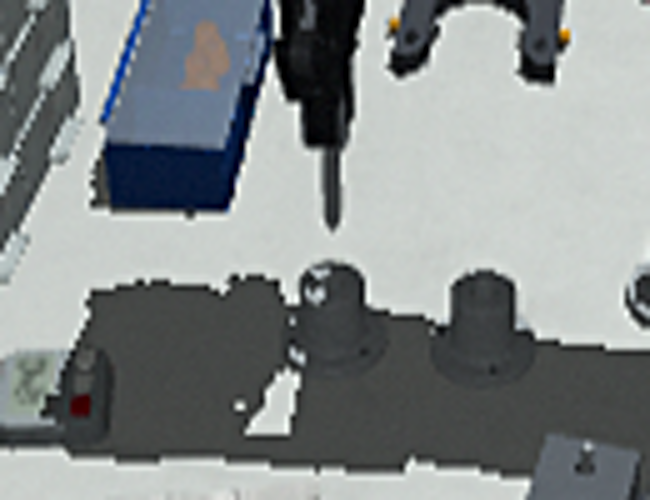

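play_rows --motion '[[1,[0.001,-0.001,-0.015],0],[1,[0.001,-0.001,-0.025],0],[1,[0.001,-0.001,-0.033],0],[1,[0.001,-0.001,-0.036],0],[1,[0.001,-0.001,-0.038],0]]'

```text
time: 5.35
tool_pos: [0.6184, 0.0912, 0.1036]
tool_rot: [0.49, -0.509, 0.491, 0.51]
contact_force: [0.4, -0.3, -0.4]
gripper_width: 0.147
```

play_rows --motion '[[1,[0,0,-0.003],0],[1,[0,0,-0.006],0],[1,[0,0,-0.009],0]]'

```text
time: 5.65
tool_pos: [0.6191, 0.0914, 0.0958]
tool_rot: [-0.491, 0.509, -0.49, -0.509]
contact_force: [-0.1, 1.8, 1.1]
gripper_width: 0.149
```

play_rows --motion '[[1,[-0.0005,0.0005,-0.004],0],[1,[-0.0005,0.0005,-0.008],0],[1,[-0.0005,0.0005,-0.012],0],[1,[-0.0005,0.0005,-0.015],0],[1,[-0.0005,0.0005,-0.015],0]]'

```text
time: 6.15
tool_pos: [0.6179, 0.0918, 0.0798]
tool_rot: [0.49, -0.509, 0.491, 0.51]
contact_force: [-0.2, 0.1, -0.1]
gripper_width: 0.146
```

play_rows --motion '[[1,[0,0,-0.002],0],[1,[0,0,-0.004],0],[1,[0,0,-0.005],0]]'

```text
time: 6.45
tool_pos: [0.6183, 0.0918, 0.0755]
tool_rot: [-0.49, 0.509, -0.49, -0.509]
contact_force: [-0.2, 1.1, -0.3]
gripper_width: 0.146
```

play_rows --motion '[[1,[-0.0005,0.0003,-0.003],0],[1,[-0.0005,0.0003,-0.006],0],[1,[-0.0005,0.0003,-0.008],0],[1,[-0.0005,0.0003,-0.0095],0],[1,[-0.0005,0.0003,-0.0095],0]]'

```text
time: 6.95
tool_pos: [0.6177, 0.0921, 0.0658]
tool_rot: [0.49, -0.509, 0.49, 0.51]
contact_force: [0.4, 0.4, -0.3]
gripper_width: 0.15
```

play_rows --motion '[[1,[0,0,0],0],[1,[0,0,0],0]]'

```text
time: 7.15
tool_pos: [0.6179, 0.0921, 0.0662]
tool_rot: [-0.49, 0.51, -0.49, -0.509]
contact_force: [-0.3, -0.5, -1.2]
gripper_width: 0.144
```

```bash
python3 - <<'E'
from h import *
from scipy.optimize import minimize
from matplotlib.path import Path if False else None
E
cat > fit.py <<'E'
from h import *
from scipy.optimize import minimize
def outline(p):
    a=np.linspace(np.pi/2,-np.pi/2,25);inn=[(-.054,.039),(-.042,.030)]+[(.0305*np.cos(t),.030*np.sin(t)) for t in a]+[(-.042,-.030),(-.054,-.039)]
    out=[(-.054,-.05),(.040,-.05),(.046,-.047),(.048,-.041),(.048,.041),(.046,.047),(.040,.05),(-.054,.05)]
    L=np.array(inn+out);c,s=np.cos(p[2]),np.sin(p[2])
    return L@np.array([[c,s],[-s,c]])+p[:2]
for n,f,thr in(("top","pics/top0.png",95),("side","pics/side0.png",None)):
    im=cv2.imread(f);g=im[...,1].astype(float)
    uv=proj(n,[.5795,-.2045,.01])[0].round().astype(int);r=40
    y0,x0=uv[1]-r,uv[0]-r;sub=im[y0:y0+2*r,x0:x0+2*r].astype(int)
    m=(sub.max(2)<(95 if n=="top" else 110)).astype(np.uint8)
    nn,l,st,ce=cv2.connectedComponentsWithStats(m)
    k=l[l>0];k=np.bincount(k,minlength=nn);k[0]=0;k=k.argmax();M=(l==k).astype(float);print(n,M.sum(),st[k])
    S=8
    def render(p):
        H=np.zeros((2*r*S,2*r*S),np.uint8);o=outline(p)
        top=proj(n,np.c_[o,np.full(len(o),.016)]);bot=proj(n,np.c_[o,np.zeros(len(o))])
        q=lambda a:np.round((a-[x0,y0]+.5)*S).astype(np.int32)
        T,B=q(top),q(bot);cv2.fillPoly(H,[T],1)
        for i in range(len(o)):
            j=(i+1)%len(o);cv2.fillConvexPoly(H,np.array([T[i],T[j],B[j],B[i]]),1)
        return cv2.resize(H.astype(np.float32),(2*r,2*r),interpolation=cv2.INTER_AREA)
    fn=lambda p:((render(p)-M)**2).sum()
    s0=np.array([.5795,-.2045,-1.53]);best=None
    for d in(0,.003,-.003):
        x=s0+[d,-d,0]
        res=minimize(fn,x,method="Nelder-Mead",options=dict(initial_simplex=np.vstack([x,x+np.diag([.005,.005,.1])]),xatol=2e-5,fatol=.01))
        if best is None or res.fun<best.fun:best=res
    print(n,best.x,best.fun)
    v=sub.astype(np.uint8).repeat(8,0).repeat(8,1);o=outline(best.x);cv2.polylines(v,[np.round((proj(n,np.c_[o,np.full(len(o),.016)])-[x0,y0]+.5)*8).astype(np.int32)],True,(0,255,0),1);cv2.imwrite(f"pics/fit_{n}.png",v[:600])
E
python3 fit.py
```

```text
top 783.0 [ 20  22  38  37 783]
top [ 0.58030163 -0.20155257 -1.53424499] 38.3896484375
side 449.0 [ 22  31  36  24 449]
side [ 0.57993286 -0.20078807 -1.53976819] 30.675048828125  File "<stdin>", line 3
    from matplotlib.path import Path if False else None
                                     ^^
SyntaxError: invalid syntax
```

play_rows --motion '[[1,[0,-0.001,-0.0015],0],[1,[-0.0005,-0.003,-0.0015],0],[1,[-0.001,-0.006,-0.0015],0],[1,[-0.002,-0.01,-0.0015],0],[1,[-0.003,-0.015,-0.0015],0]]'

```text
time: 7.65
tool_pos: [0.6149, 0.0769, 0.0648]
tool_rot: [-0.49, 0.51, -0.49, -0.509]
contact_force: [0.9, 1.6, 0.7]
gripper_width: 0.141
```

play_rows --motion '[[1,[-0.001,-0.006,0],0],[1,[-0.0025,-0.012,0],0],[1,[-0.004,-0.018,0],0],[1,[-0.005,-0.024,0],0],[1,[-0.0065,-0.03,0],0]]'

```text
time: 8.15
tool_pos: [0.6082, 0.0465, 0.0646]
tool_rot: [0.49, -0.509, 0.49, 0.509]
contact_force: [0.2, 2.8, -0.1]
gripper_width: 0.147
```

```bash
cat > look.py <<'E'
from h import *
import sys
from plant import nets,state
k=sys.argv[1]
s=state();T=s["tool_pos"];print(s["time"],T,s["contact_force"])
for n in("side","top"):
    im,d=cams.grab_frame(n)
    print(n,[(np.round(r["at"],4).tolist(),round(r["score"],2)) for r in nets.landmark_of(n,"sleeve_1")])
    u,v=proj(n,[T[0],T[1]-.03,.03])[0].astype(int)
    c=im[max(v-50,0):v+50,u-65:u+65,::-1];cv2.imwrite(f"pics/{n}_{k}.png",cv2.resize(c,None,fx=5,fy=5,interpolation=2))
E
python3 look.py a
```

```text
8.15 [0.60815099 0.0465052  0.06455581] [ 0.2386055   2.81517354 -0.12853587]
side [([0.609, 0.0495, 0.0009], 0.9), ([0.4371, 0.0314, 0.0048], 0.87), ([0.5374, 0.0898, -0.0017], 0.7)]
top [([0.4406, 0.0326, -0.0005], 0.61), ([0.6086, 0.0461, 0.0001], 0.56)]
```

View pics/side_a.png

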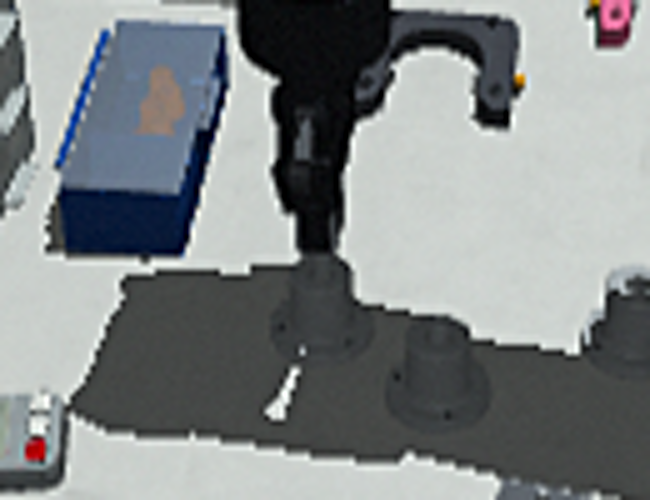

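play_rows --motion '[[1,[-0.0015,-0.007,0],0],[1,[-0.003,-0.014,0],0],[1,[-0.0045,-0.021,0],0],[1,[-0.006,-0.028,0],0],[1,[-0.0075,-0.035,0],0]]'

```text
time: 8.85
tool_pos: [0.6008, 0.0115, 0.0647]
tool_rot: [-0.491, 0.509, -0.49, -0.509]
contact_force: [-0.1, 2.6, 1.6]
gripper_width: 0.144
```

play_rows --motion '[[1,[-0.0015,-0.007,0],0],[1,[-0.003,-0.014,0],0],[1,[-0.0045,-0.021,0],0],[1,[-0.006,-0.028,0],0],[1,[-0.0075,-0.035,0],0]]'

```text
time: 9.35
tool_pos: [0.5931, -0.0235, 0.0646]
tool_rot: [0.49, -0.509, 0.49, 0.509]
contact_force: [0.3, 1.7, -1.6]
gripper_width: 0.149
```

play_rows --motion '[[1,[-0.0015,-0.007,0],0],[1,[-0.003,-0.014,0],0],[1,[-0.0045,-0.021,0],0],[1,[-0.006,-0.028,0],0],[1,[-0.0075,-0.035,0],0]]'

```text
time: 9.85
tool_pos: [0.5856, -0.0585, 0.0646]
tool_rot: [0.49, -0.509, 0.49, 0.509]
contact_force: [0.2, 2.6, 0.7]
gripper_width: 0.146
```

play_rows --motion '[[1,[-0.0015,-0.007,0],0],[1,[-0.003,-0.014,0],0],[1,[-0.0045,-0.021,0],0],[1,[-0.006,-0.028,0],0],[1,[-0.007,-0.033,0],0]]'

```text
time: 10.35
tool_pos: [0.5786, -0.0916, 0.0646]
tool_rot: [0.49, -0.509, 0.49, 0.509]
contact_force: [0.4, 3.6, 1.7]
gripper_width: 0.144
```

```bash
python3 look.py b
```

```text
10.35 [ 0.5785897  -0.0915585   0.06455811] [0.44648525 3.62889929 1.72521422]
side [([0.5401, 0.0892, -0.0025], 0.71), ([0.5777, -0.0926, 0.001], 0.62), ([0.4374, 0.0353, 0.0032], 0.58)]
top [([0.5421, 0.0894, 0.0001], 0.72), ([0.5763, -0.0955, -0.0034], 0.43)]
```

View pics/side_b.png

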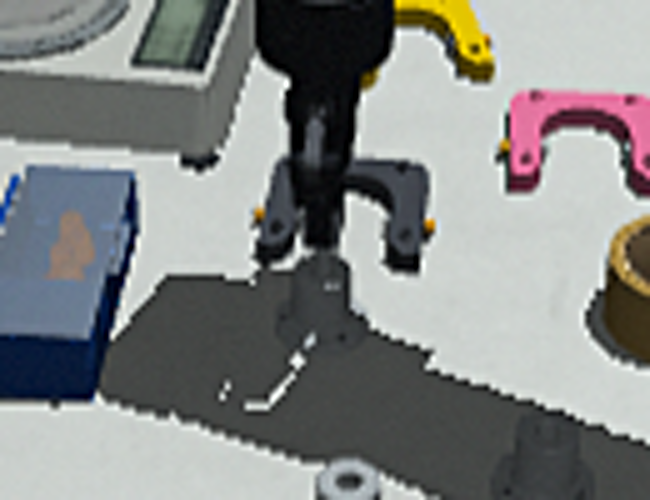

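View pics/top_b.png

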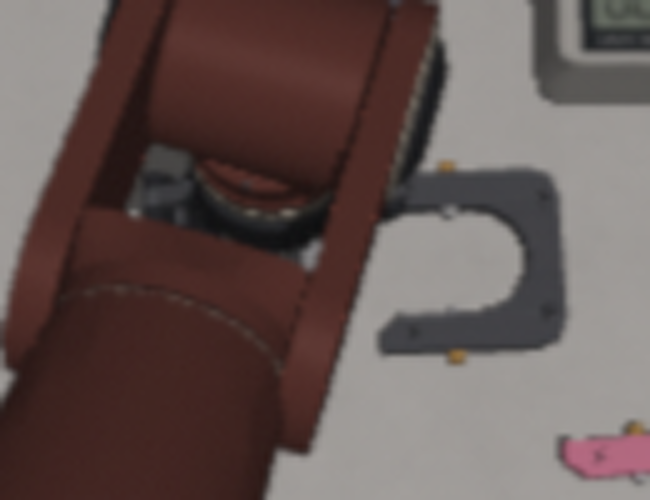

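play_rows --motion '[[1,[-0.001,-0.005,0],0],[1,[-0.002,-0.01,0],0],[1,[-0.002,-0.015,0],0],[1,[-0.0018,-0.02,0],0],[1,[-0.0017,-0.025,0],0]]'

```text
time: 11.05
tool_pos: [0.577, -0.1162, 0.0646]
tool_rot: [0.49, -0.509, 0.49, 0.51]
contact_force: [-0.2, 2.7, -0.2]
gripper_width: 0.146
```

play_rows --motion '[[1,[0.0002,-0.005,0],0],[1,[0.0004,-0.01,0],0],[1,[0.0005,-0.015,0],0],[1,[0.0007,-0.02,0],0],[1,[0.0009,-0.025,0],0]]'

```text
time: 11.55
tool_pos: [0.578, -0.1413, 0.0645]
tool_rot: [0.49, -0.509, 0.49, 0.509]
contact_force: [0.4, 2.5, -1.5]
gripper_width: 0.141
```

```bash
python3 look.py c
```

```text
11.55 [ 0.57797208 -0.1413267   0.06452667] [ 0.43233736  2.479304   -1.48597995]
side [([0.4385, 0.031, 0.0017], 0.86), ([0.5749, -0.1431, -0.0015], 0.78), ([0.4803, 0.2248, -0.0001], 0.57), ([0.5391, 0.0886, -0.0045], 0.54)]
top [([0.5407, 0.0829, 0.0012], 0.6), ([0.4409, 0.0347, -0.0015], 0.44)]
```

View pics/side_c.png

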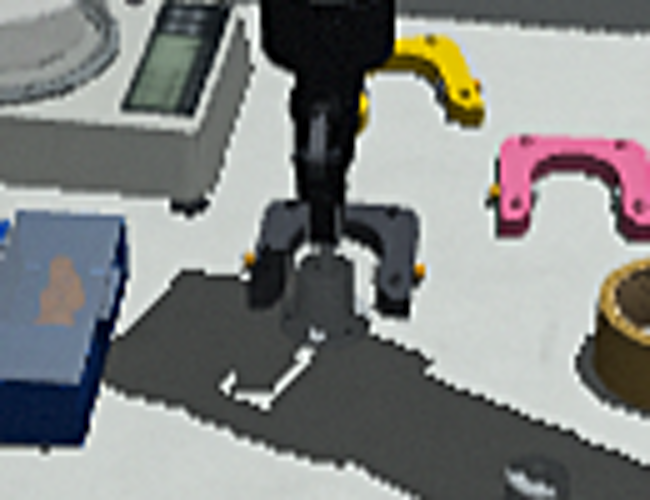

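```bash
python3 - <<'E'
from h import *
u,v=proj("side",[.57797,-.1713,.03])[0].astype(int)
for P in([.578,-.147,.016],[.578+.05,-.147,.016],[.578-.05,-.147,.016],[.578,-.140,.0],[.606,-.140,0.004],[.55,-.140,0.004],[.5575,-.182,0],[.6075,-.190,0]):
    print(P,(proj("side",P)[0]-[u-65,max(v-50,0)]+.5)*5)
E
```

```text
[0.578, -0.147, 0.016] [326.64461279 294.28154732]
[0.628, -0.147, 0.016] [246.21249906 286.91604431]
[0.5279999999999999, -0.147, 0.016] [407.65078809 301.69961954]
[0.578, -0.14, 0.0] [324.79159844 321.88888357]
[0.606, -0.14, 0.004] [279.80174439 312.5227574 ]
[0.55, -0.14, 0.004] [370.09232347 320.88084538]
[0.5575, -0.182, 0] [366.31147448 285.13771935]
[0.6075, -0.19, 0] [289.76176483 270.6907751 ]
```

play_rows --motion '[[1,[0,-0.004,0],0],[1,[0,-0.008,0],0],[1,[0,-0.012,0],0],[1,[0,-0.016,0],0],[1,[0,-0.02,0],0]]'

```text
time: 12.25
tool_pos: [0.578, -0.1612, 0.0646]
tool_rot: [0.49, -0.509, 0.49, 0.509]
contact_force: [0.8, 2.1, -0.2]
gripper_width: 0.147
```

play_rows --motion '[[1,[0,-0.003,0],0],[1,[0.0002,-0.006,0],0],[1,[0.0004,-0.009,0],0],[1,[0.0005,-0.012,0],0]]'

```text
time: 12.65
tool_pos: [0.5785, -0.1731, 0.0646]
tool_rot: [0.49, -0.509, 0.49, 0.509]
contact_force: [0.5, 4.2, 1.0]
gripper_width: 0.149
```

play_rows --motion '[[1,[0,-0.002,0],0],[1,[0.0001,-0.004,0],0],[1,[0.0002,-0.006,0],0],[1,[0.0003,-0.008,0],0],[1,[0.0003,-0.01,0],0]]'

```text
time: 13.15
tool_pos: [0.5786, -0.1824, 0.0647]
tool_rot: [0.491, -0.509, 0.49, 0.51]
contact_force: [-0.2, 5.2, 2.9]
gripper_width: 0.15
```

play_rows --motion '[[1,[0,-0.002,0],0],[1,[0.0001,-0.004,0],0],[1,[0.0002,-0.006,0],0],[1,[0.0003,-0.008,0],0],[1,[0.0003,-0.01,0],0]]'

```text
time: 13.65
tool_pos: [0.5793, -0.1928, 0.0647]
tool_rot: [-0.491, 0.51, -0.49, -0.509]
contact_force: [0.6, 3.1, 0.0]
gripper_width: 0.149
```

play_rows --motion '[[1,[0,-0.0015,0],0],[1,[0,-0.003,0],0],[1,[0,-0.0045,0],0],[1,[0.0002,-0.006,0],0]]'

```text
time: 14.05
tool_pos: [0.5793, -0.1989, 0.0647]
tool_rot: [0.49, -0.509, 0.49, 0.51]
contact_force: [-0.2, 3.9, 1.5]
gripper_width: 0.145
```

play_rows --motion '[[1,[0,-0.001,0],0],[1,[0,-0.002,0],0],[1,[0,-0.003,0],0]]'

```text
time: 14.35
tool_pos: [0.5791, -0.2021, 0.0646]
tool_rot: [0.49, -0.509, 0.491, 0.51]
contact_force: [-1.2, 4.4, 1.7]
gripper_width: 0.146
```

play_rows --motion '[[1,[0,-0.001,0],0],[1,[0,-0.002,0],0],[1,[0,-0.002,0],0]]'

```text
time: 14.65
tool_pos: [0.5792, -0.2042, 0.0645]
tool_rot: [-0.49, 0.509, -0.491, -0.509]
contact_force: [-1.5, 3.5, 1.5]
gripper_width: 0.149
```

play_rows --motion '[[1,[0,-0.001,0],0],[1,[0,-0.0015,0],0],[1,[0,-0.0015,0],0]]'

```text
time: 14.95
tool_pos: [0.5793, -0.2048, 0.0646]
tool_rot: [0.491, -0.509, 0.49, 0.51]
contact_force: [-1.5, 6.1, 2.9]
gripper_width: 0.146
```

play_rows --motion '[[1,[0,-0.001,0],0],[1,[0,-0.0015,0],0],[1,[0,-0.0015,0],0]]'

```text
time: 15.25
tool_pos: [0.5794, -0.2055, 0.0648]
tool_rot: [0.491, -0.509, 0.49, 0.51]
contact_force: [-1.0, 8.3, 4.1]
gripper_width: 0.144
```

play_rows --motion '[[1,[0,-0.001,0],0],[1,[0,-0.002,0],0],[1,[0,-0.002,0],0]]'

```text
time: 15.55
tool_pos: [0.5795, -0.2064, 0.0651]
tool_rot: [0.492, -0.508, 0.489, 0.511]
contact_force: [-0.8, 11.9, 7.2]
gripper_width: 0.145
```

```bash
python3 look.py d
```

```text
15.55 [ 0.57954933 -0.20641876  0.06509041] [-0.8310113  11.87732539  7.16435917]
side [([0.5778, -0.2053, -0.001], 0.72), ([0.4363, 0.0327, -0.0006], 0.63), ([0.5397, 0.0887, 0.0001], 0.54)]
top [([0.5414, 0.0899, -0.0008], 0.78), ([0.4388, 0.0376, 0.0002], 0.56)]
```

View pics/side_d.png

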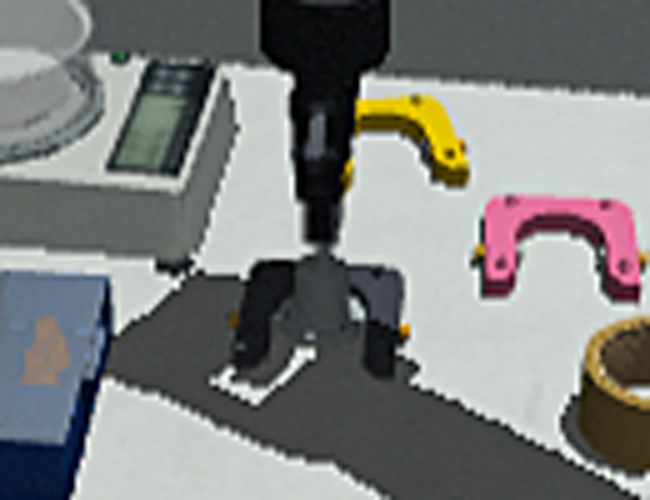

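View pics/top_d.png

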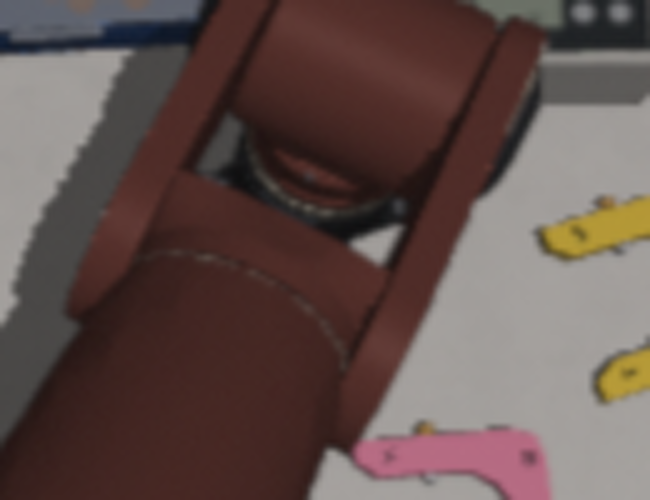

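play_rows --motion '[[1,[0,0.002,0],0],[1,[0,0.004,0],0],[1,[0,0.0047,0],0],[1,[0,0.0047,0],0]]'

```text
time: 16.15
tool_pos: [0.5793, -0.2044, 0.0645]
tool_rot: [-0.49, 0.51, -0.49, -0.509]
contact_force: [-1.2, 3.1, 1.5]
gripper_width: 0.149
```

play_rows --motion '[[1,[0,0,0],0],[1,[0,0,0],0]]'

```text
time: 16.35
tool_pos: [0.5793, -0.2044, 0.0645]
tool_rot: [-0.49, 0.509, -0.49, -0.509]
contact_force: [-0.7, 2.3, -0.3]
gripper_width: 0.145
```

play_rows --motion '[[1,[0,0.0008,-0.0015],0],[1,[0,0.0012,-0.0015],0],[1,[0,0.0012,-0.0015],0]]'

```text
time: 16.65
tool_pos: [0.5793, -0.2035, 0.063]
tool_rot: [-0.49, 0.51, -0.491, -0.509]
contact_force: [-0.3, 0.4, 0.0]
gripper_width: 0.149
```

play_rows --motion '[[0.6,[0,0,0],0],[0.2,[0,0,0],0],[-0.3,[0,0,0],0],[-1,[0,0,0],0],[-1,[0,0,0],0]]'

```text
time: 17.15
tool_pos: [0.5793, -0.203, 0.0631]
tool_rot: [-0.49, 0.51, -0.49, -0.509]
contact_force: [0.6, 0.7, -0.8]
gripper_width: 0.869
```

play_rows --motion '[[-1,[0,0,0],0],[-1,[0,0,0],0],[-1,[0,0,0],0]]'

```text
time: 17.45
tool_pos: [0.5793, -0.203, 0.0631]
tool_rot: [-0.49, 0.509, -0.49, -0.509]
contact_force: [-0.5, -0.2, 0.2]
gripper_width: 1.006
```

```bash
python3 look.py e
```

```text
17.45 [ 0.57932676 -0.20299876  0.06311239] [-0.47651749 -0.20881397  0.15120887]
side [([0.5413, 0.0857, -0.0014], 0.74), ([0.4401, 0.0318, -0.0015], 0.56), ([0.5806, -0.2045, 0.0009], 0.51)]
top [([0.5388, 0.0885, 0.0002], 0.65), ([0.439, 0.0359, -0.0019], 0.54)]
```

View pics/side_e.png

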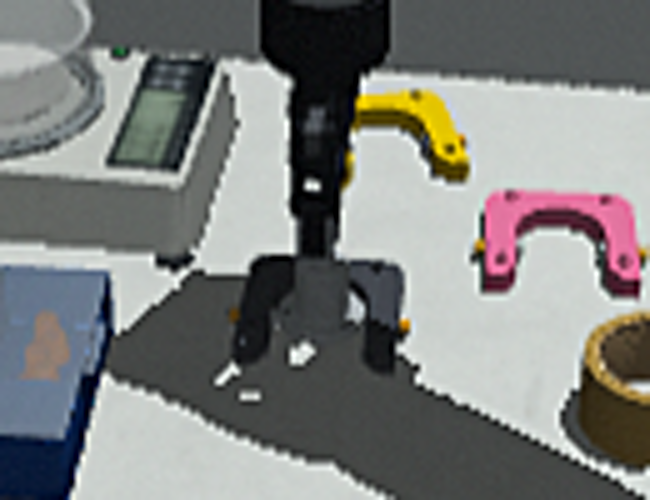

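play_rows --motion '[[-1,[0,0,0.02],0],[-1,[0,0,0.045],0],[-1,[0,0,0.075],0],[-1,[0,0,0.11],0],[-1,[0,0,0.15],0]]'

```text
time: 18.15
tool_pos: [0.5785, -0.2026, 0.2132]
tool_rot: [0.49, -0.509, 0.491, 0.51]
contact_force: [0.0, -0.3, -0.3]
gripper_width: 1.0
```

play_rows --motion '[[-1,[0,0.05,0.05],0],[-1,[-0.02,0.1,0.05],0],[-1,[-0.04,0.15,0.05],0],[-1,[-0.07,0.19,0.05],0],[-1,[-0.1,0.22,0.05],0]]'

```text
time: 18.65
tool_pos: [0.4877, 0.008, 0.2634]
tool_rot: [-0.491, 0.51, -0.49, -0.509]
contact_force: [0.1, 0.6, 0.9]
gripper_width: 1.004
```

play_rows --motion '[[-1,[-0.02,0.04,0],0],[-1,[-0.04,0.08,0],0],[-1,[-0.04,0.08,0],0],[-1,[-0.04,0.08,0],0]]'

```text
time: 19.05
tool_pos: [0.4482, 0.0869, 0.2632]
tool_rot: [-0.49, 0.51, -0.49, -0.51]
contact_force: [0.4, -0.2, 0.1]
gripper_width: 0.999
```

```bash
cat > fin.py <<'E'
from h import *
import sys
from plant import nets,state
k=sys.argv[1]
for n in("side","top"):
    im,d=cams.grab_frame(n);cv2.imwrite(f"pics/f{n}{k}_full.png",im[:,:,::-1]);np.save(f"pics/f{n}{k}.npy",d)
    for t in("sleeve_1","pin","nest"):print(n,t,[(np.round(r["at"],4).tolist(),round(r["score"],2)) for r in nets.landmark_of(n,t)])
    u,v=proj(n,[.58,-.2,.03])[0].astype(int)
    c=im[max(v-40,0):v+40,u-50:u+50,::-1];cv2.imwrite(f"pics/f{n}{k}.png",cv2.resize(c,None,fx=7,fy=7,interpolation=2))
    P=cloud(n,d);m=(np.hypot(P[...,0]-.58,P[...,1]+.203)<.04)
    for lo,hi in((.003,.0125),(.036,.05),(.07,.12)):
        p=P[m&(P[...,2]>lo)&(P[...,2]<hi)]
        if len(p):print(n,lo,len(p),p.mean(0).round(4),((p.max(0)+p.min(0))/2).round(4),np.ptp(p,axis=0).round(3))
E
python3 fin.py 1
```

```text
side sleeve_1 [([0.5411, 0.0868, -0.0013], 0.87), ([0.4397, 0.034, 0.0018], 0.61), ([0.5792, -0.2059, 0.0008], 0.59)]
side pin []
side nest [([0.5825, -0.2044, 0.0032], 0.95), ([0.5652, -0.4221, 0.0017], 0.89), ([0.4334, -0.3031, 0.0032], 0.81)]
side 0.003 118 [ 0.5798 -0.1927  0.0078] [ 0.5817 -0.1979  0.0078] [0.063 0.056 0.009]
side 0.036 67 [ 0.5782 -0.195   0.0421] [ 0.5786 -0.1966  0.0427] [0.032 0.032 0.013]
side 0.07 43 [ 0.5745 -0.1936  0.0872] [ 0.5754 -0.1942  0.0869] [0.013 0.012 0.032]
top sleeve_1 [([0.4412, 0.0353, -0.0014], 0.91), ([0.5401, 0.0878, 0.0029], 0.72), ([0.5775, -0.2014, -0.0009], 0.58)]
top pin [([0.581, -0.2037, 0.0005], 0.38)]
top nest [([0.4326, -0.3114, -0.0008], 0.94), ([0.562, -0.421, -0.0025], 0.83), ([0.5811, -0.2049, 0.0061], 0.61)]
top 0.003 187 [ 0.5771 -0.1987  0.0082] [ 0.5821 -0.1978  0.0078] [0.058 0.063 0.009]
top 0.036 95 [ 0.5765 -0.2005  0.0439] [ 0.5801 -0.2013  0.0421] [0.034 0.032 0.01 ]
top 0.07 35 [ 0.5737 -0.1988  0.097 ] [ 0.5754 -0.199   0.0898] [0.014 0.013 0.031]
```

View pics/fside1.png

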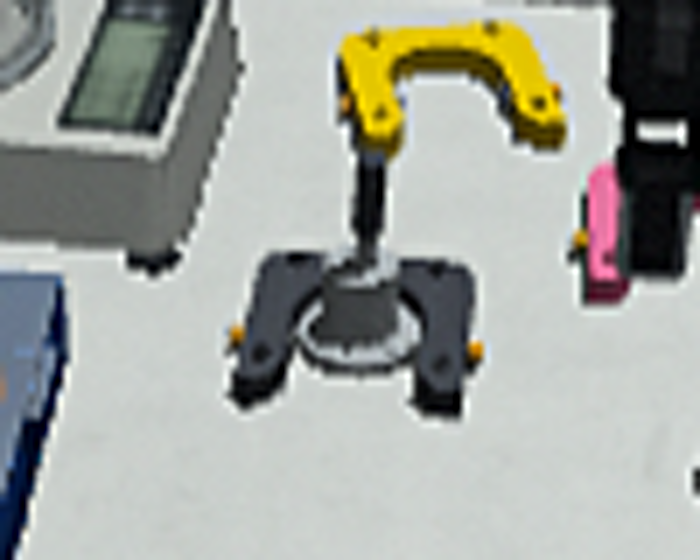

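View pics/ftop1.png

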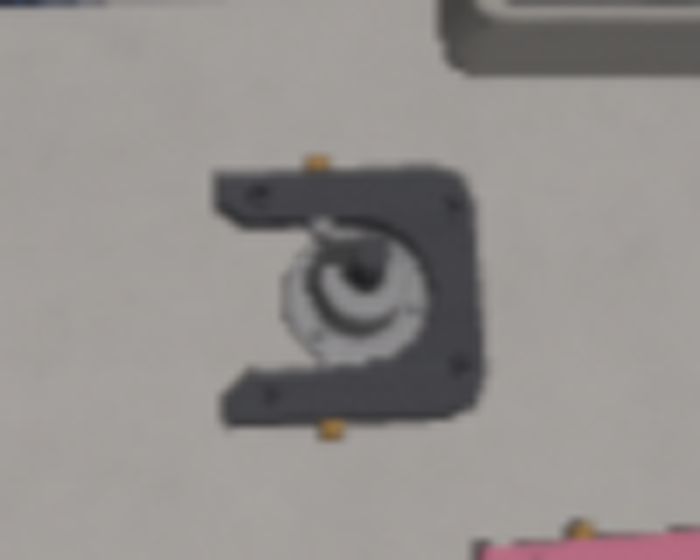

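```bash
python3 - <<'E'
from h import *
from scipy.optimize import minimize
import fit
E
cat > ov.py <<'E'
from h import *
for n,o in(("top",(.5803,-.2016)),("side",(.5799,-.2008))):
    im=cv2.imread(f"pics/f{n}1_full.png");u,v=proj(n,[.58,-.2,.03])[0].astype(int);x0,y0=u-35,v-28
    V=cv2.resize(im[y0:y0+60,x0:x0+75],None,fx=10,fy=10,interpolation=cv2.INTER_NEAREST)
    a=np.linspace(0,2*np.pi,60)
    for r,z,c in((.028,.008,(0,255,0)),(.017,.044,(0,255,255)),(.028,0,(0,128,0))):
        q=proj(n,np.c_[o[0]+r*np.cos(a),o[1]+r*np.sin(a),np.full(60,z)]);cv2.polylines(V,[np.round((q-[x0,y0]+.5)*10).astype(np.int32)],True,c,1)
    cv2.imwrite(f"pics/ov_{n}.png",V)
    print(n,(proj(n,[[.0+o[0],o[1],.102],[o[0],o[1],.008]])-[x0,y0]+.5)*10)
    P=cloud(n,np.load(f"pics/f{n}1.npy"));p=P[(np.hypot(P[...,0]-.575,P[...,1]+.198)<.02)&(P[...,2]>.06)&(P[...,2]<.13)];print("pin top z",np.percentile(p[:,2],[50,90,97]).round(4))
E
python3 ov.py
```

```text
top 783.0 [ 20  22  38  37 783]
top [ 0.58030163 -0.20155257 -1.53424499] 38.3896484375
side 449.0 [ 22  31  36  24 449]
side [ 0.57993286 -0.20078807 -1.53976819] 30.675048828125
top [[389.97767213 220.32900978]
 [354.67743982 302.31583574]]
pin top z [0.1009 0.1033 0.1037]
side [[364.57790006  97.40071045]
 [360.57685267 349.11867877]]
pin top z [0.082  0.1001 0.1021]
```

View pics/ov_top.png

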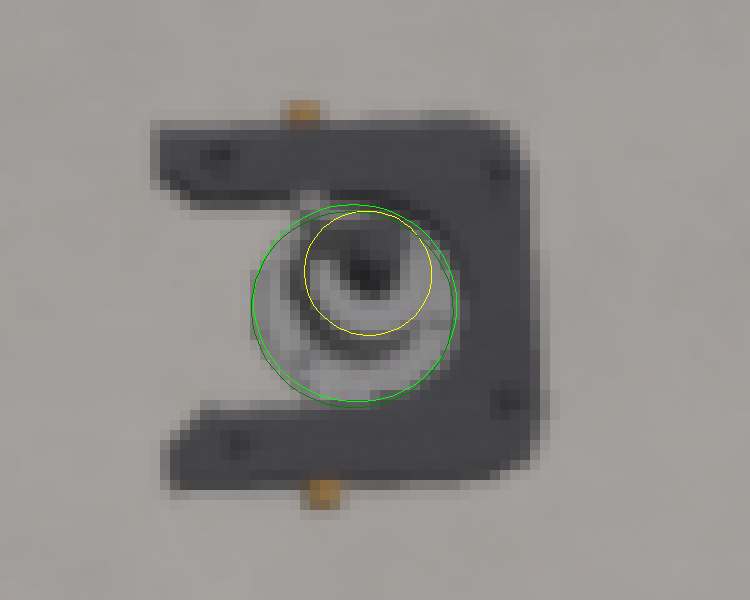

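View pics/ov_side.png

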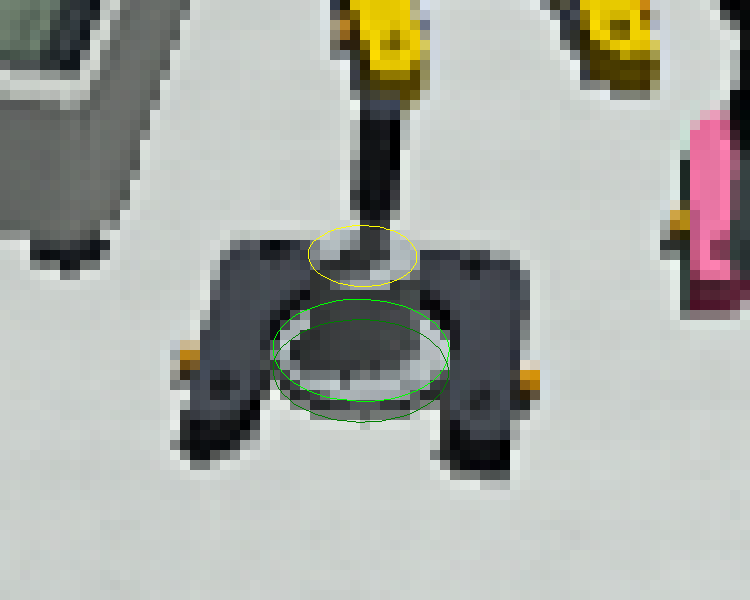

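```bash
python3 -c "
from plant import workorder,state
print(workorder.job_done(),state()['time'])"
```

```text
the job is handed in; nothing more can be done
the job is handed in; nothing more can be done
```

The open sleeve is in the dark nest, up against its end stop, with the pin standing free in it. I handed the job in at about 19.5 s on the robot clock. `job_done` reports no verdict.

- **Finding the open sleeve:** depth readings suggested the farthest sleeve, at about (0.618, 0.092). I probed only that one. The pin went down to about 4 mm above the bench without resistance, past the 16 mm plug height.
- **Sliding it home:** I pushed the sleeve only with the pin. The reaction was about 5 N around the plungers and rose to about 12 N at the stop. I then eased off to zero force, released the pin and moved the arm clear.
- **Sleeve position:** overlays on both camera pictures put the sleeve within about 1–2.5 mm of the nest's home point. The top view fits to about 1 mm. The side view shows the sleeve about 1 pixel (2.5 mm) deeper.
- **Pin:** its top is at about 102–104 mm, so the tip is on the bench, and it leans roughly 0.06 rad.
- **Closed sleeves:** they still stand where they were, to within the networks' accuracy of about 4 mm.

The weakest check is the nest's home point along its axis. My outline fits put it at y = -0.201, while the networks put it between about -0.204 and -0.206. The sleeve's own position read between -0.201 and -0.206, so either value should keep it within the 5 mm limit.

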